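# Take the cutter disc off the wax chipper

## Task

Take the cutter disc off the wax chipper for cleaning. Undo the dark ribbed hand nut that holds it - nobody remembers which way its thread runs, so feel for it both ways without forcing it - and put the nut in the round steel parts dish; then draw the disc off the shaft and lay it gently on the dark wooden board, boss upward.

Things in the scene. Friction and masses are not known exactly. Their poses are not given: they have to be found in the camera images.
- chipper: wax chipper, a fixed grey machine, 174 x 150 x 160 mm, with an inclined top face. Origin under its middle; its x axis points to its back, so its front (spout) looks to the robot, within 12 degrees. The cutter disc lies in a low steel rim (67 mm radius, 6 mm high) on the inclined face.
- shaft: threaded steel shaft of the chipper; it does not turn. Origin: in the middle of the inclined face, 112 mm above the bench. Z axis: out along the shaft, leaning 35 degrees from vertical towards the chipper's front. Coarse two-start thread, its hand unknown; more than 1 N m of turning against its stop spoils it; nut and disc are co-axial with it at the start.
- shaft_end (a point): free end of the shaft, 52 mm from the shaft's origin along its z axis, hidden inside the nut at the start. Nut and disc are free of the shaft once their undersides have passed it: the nut after 26 mm, the disc after 49 mm along the shaft.
- nut_center (a point): centre of the loose dark ribbed hand nut, 44 mm diameter, 34 mm tall, closed top, 120 g; z is its axis. At first 44 mm from the shaft's origin, standing on the disc's boss, almost tight: tightening meets a firm stop within 20 degrees; loosening goes easily, 95 to 125 degrees free it, it stays free 27 degrees more up to a second stop; then it lifts straight off. It need not rise while turning.
- disc_boss (a point): centre of the grip boss of the loose cutter disc (160 g): boss 46 mm diameter, 20 mm tall (10 mm above and below this point), with a 29 mm bore, on a steel plate of 110 mm diameter, 3 mm thick: the flat underside is 13 mm below this point. Z: its axis, out of the boss. At first it sits on the shaft under the nut, this point 17 mm from the shaft's origin.
- dish_floor (a point): middle of the inner floor of the round shallow steel parts dish, 6 mm above the bench; the dish is 132 mm across the rim, 100 mm across the floor, its rim 22 mm above the bench. Loose.
- board_top (a point): centre of the top face of the dark wooden board, 90 mm (its x) x 160 mm (its y) x 22 mm, lying flat on the bench; z axis up. Loose.
- candle: striped round candle, a bystander, 64 mm diameter, 84 mm tall, origin under its middle
- spool: wick spool, a bystander, 60 mm diameter, 68 mm tall, origin under its middle
- tealight: tealight, a bystander, 38 mm diameter, 24 mm tall, origin under its middle
Not all that is in view belongs to the job. Of the things shaped like the part that bears nut_center, the dark steel one is meant.

How it is judged:
On the way:
1. the nut is off the shaft while the disc still sits on its seat (distance between nut_center and shaft above 0.11 m and distance between disc_boss and shaft below 0.026 m), for 0.1 s.
At the end, for the whole second after the job is handed in: The nut lies at rest in the parts dish (centre within 45 mm of the dish's middle and less than 30 mm above its floor); the disc lies at rest flat on the wooden board, boss upward (within 0.12 rad of level, boss within 35 mm of the board's middle) (horizontal distance between nut_center and dish_floor below 0.045 m and z of nut_center in the frame of dish_floor between 0.008 and 0.03 m and linear speed of each of nut, disc below 0.02 m/s and horizontal distance between disc_boss and board_top below 0.035 m and z of disc_boss in the frame of board_top between 0.008 and 0.018 m and angle between disc_boss's own z axis and vertical below 0.12 rad); the robot touches nothing.
It fails at once if the nut is forced against its thread or torn off it (over 120 N between nut and shaft, about 1.2 N m) (contact force between nut and shaft above 120 N).
It fails at once if the disc is dropped (moves faster than 0.65 m/s out of the gripper's hold, a fall of over 20 mm) (contact force between the fingers and disc below 0.05 N and linear speed of disc above 0.65 m/s).
It fails at once if the candle, the wick spool or the tealight is moved more than 30 mm (distance of any of candle, spool, tealight from where it was at the start of the episode above 0.03 m).
It also fails if it takes over 58 s, if anything falls off the work surface, if the arm or the gripper's body presses on something with over 40 N, if the wrist force passes 120 N, or if a joint passes its speed limit or range.

## Robot

A 7-joint arm with a two-finger parallel gripper is mounted at the origin on a cart in front of the work surface, level with it; the furniture and walls round the work are solid. World frame = base frame: x ahead of the robot, y to its left, z up, the work surface at z = 0. Lengths are in m, angles in rad, forces in N, time in s.
With the tool pointing down it reaches from about 0.425 to 0.825 m from the base axis. Payload 3.6 kg.
Tool frame: the origin (TCP) lies where the fingers leave the gripper's body, on its centre line; the fingertips stand 73 mm ahead of it and the grasp point (between the pads) lies 54 mm ahead of it; x points along the fingers, y is the direction in which the jaws open and shut, and the axes are right-handed (so a half turn about x gives the same grasp; the last joint's range is limited). The gripper opens to 85 mm and grips with 20 to 120 N. Pads are 22 mm wide; open, the fingers measure 114 mm over their backs; the gripper's body (76 mm by 85 mm) begins 54 mm behind the grasp point. The pads swing forward as they close: fully open they stand 13 mm farther back than shut.
Start: joints at [-1.177, 0.615, -0.013, 1.423, 0.008, 1.103, -0.04], TCP at [0.265, 0.593, 0.304] pointing down, gripper open.
Joint ranges: [-3.12, 3.12], [-0.3, 2.06], [-1.34, 1.32], [0.26, 2.42], [-1.36, 4.5], [0.01, 1.98], [-2.84, 2.84]. Speed limits (rad/s): [2.79, 2.79, 3.14, 3.14, 3.14, 3.14, 3.14].

## Interface

Orientations are given as a unit quaternion [x, y, z, w].
In Python, from station import arm, snapshot, camera_info, ticket gives the robot as it stands. Calls block until the motion is done:
- arm.movep(position, orientation): joint-space move of the TCP to a pose.
- arm.line_to(position, velocity=0.15, ori=None): straight line of the TCP; ori=None keeps the orientation; velocity is the mean speed in m/s.
- arm.move_j(angles): joint-space move.
- arm.move_gripper(opening, effort=None): opening from 0.0 (shut) to 1.0 (fully open); effort is the grip in N (None keeps the last); returns when the fingers have stopped.
- arm.pause(seconds).
- arm.ik(position, orientation): joint angles nearest the present ones, or None.
- snapshot(name): name is "side" or "top" or "wrist"; returns the picture (400x640x3 uint8, blue, green, red); there is no depth.
- camera_info(name): a dict with "fx", "fy", "cx", "cy" (pixels), "R" (3x3) and "t" (3): a world point X has camera coordinates R X + t; the wrist camera has in their place "T_tool_cam" (4x4, takes a point from camera to tool coordinates, whose origin is the TCP and whose axes are the tool frame's). Camera axes: x right, y down, z forward; pixel columns grow to the right and rows downward; lengths in m; the calibration is good to about 2 mm. A picture is of the moment at which its call begins: read the wrist's pose just before it. camera_info takes no time and is no camera call.
A pose or a line that the arm cannot do raises arm.MotionError and nothing moves.
- ticket.finish_job(): hands the job in, once; it reports no verdict.
Readings, each from a call of its own:
- arm.read_time(): time.
- arm.read_joint_positions(): joint angles.
- arm.read_dq(): joint speeds.
- arm.read_effort(): joint torques, N m.
- arm.read_tool_pos(): TCP position.
- arm.read_eef_rot(): TCP orientation.
- arm.read_ft_force(): force on the tool from outside, world axes, zero at the start.
- arm.read_wrist_torque(): the same for the moment, N m.
- arm.read_opening(): opening from 0.0 (shut) to 1.0 (fully open).
Only numpy, scipy, OpenCV 4.12 (cv2) and the standard library are available. Lean on these libraries where they do the work, as an engineer would, in place of code of your own. Each camera call takes 0.05 s, during which the arm holds its last target.

## Working session

There is one attempt and no reset: what is moved stays moved. The work goes in short steps, each a Python script; the robot and the scene stay as the last script left them, time stands still between calls to the robot, and variables do not carry over. Pictures are saved under pics/ and viewed, and the job is handed in when it is done.

```bash
ls; mkdir -p pics
python3 - <<'E'
from station import arm, snapshot, camera_info
import cv2
for n in ["side","top","wrist"]:
    print(n,camera_info(n))
    cv2.imwrite(f"pics/{n}0.png",snapshot(n))
print(arm.read_time(),arm.read_tool_pos(),arm.read_eef_rot(),arm.read_ft_force())
E
```

```text
pics
side {'fx': 394.284859702549, 'fy': 394.284859702549, 'cx': 325.9717720554987, 'cy': 198.14040713654023, 'R': array([[ 0.92192634, -0.38695664,  0.01778724],
       [-0.10933881, -0.30400239, -0.94637602],
       [ 0.37161385,  0.87054414, -0.32257719]]), 't': array([-0.45465256,  0.22689658,  0.66265813])}
top {'fx': 519.4642000863419, 'fy': 519.4642000863419, 'cx': 309.0753839480088, 'cy': 199.2118850558581, 'R': array([[-0.00949905, -0.99990845, -0.00963618],
       [-0.99568683,  0.01034747, -0.09219903],
       [ 0.0922903 ,  0.00871881, -0.99569397]]), 't': array([0.1296983 , 0.53561401, 1.33904259])}
wrist {'fx': 298.433784160505, 'fy': 298.433784160505, 'cx': 315.96465986663725, 'cy': 197.31578513933883, 'T_tool_cam': array([[ 1.81860846e-03, -3.09816214e-01,  9.50794724e-01,
        -7.04849982e-02],
       [ 9.99998325e-01,  3.67898259e-04, -1.79284185e-03,
         3.08780840e-04],
       [ 2.05655750e-04,  9.50796392e-01,  3.09816364e-01,
        -8.04500038e-02],
       [ 0.00000000e+00,  0.00000000e+00,  0.00000000e+00,
         1.00000000e+00]])}
0.15 [0.26532496 0.59288794 0.30299513] [ 0.14696331  0.69166242 -0.14836919  0.69136927] [ 0.52093435  0.52044507 -0.10601839]
```

View pics/top0.png

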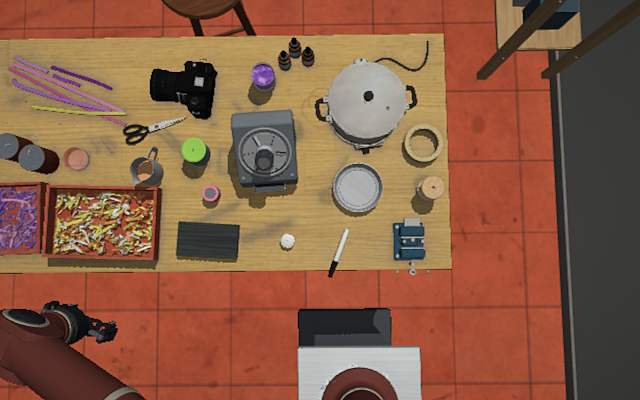

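View pics/side0.png

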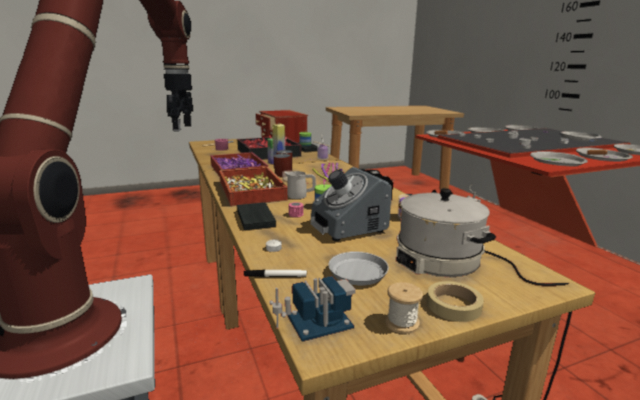

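View pics/wrist0.png

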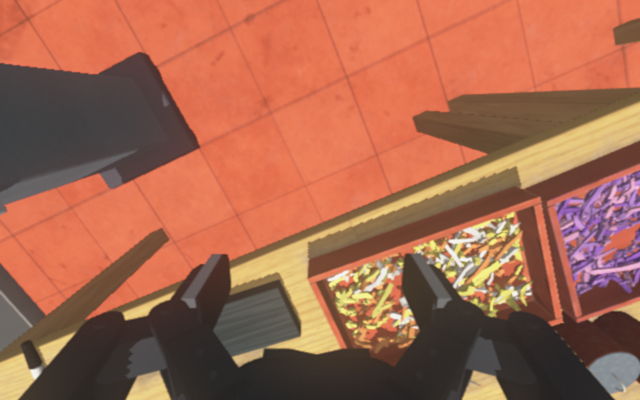

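Run:
```python
import cv2
t=cv2.imread("pics/top0.png"); s=cv2.imread("pics/side0.png")
cv2.imwrite("pics/top0c.png",cv2.resize(t[100:270,170:390],None,fx=3.5,fy=3.5,interpolation=cv2.INTER_CUBIC))
cv2.imwrite("pics/side0c.png",cv2.resize(s[150:310,230:430],None,fx=3.7,fy=3.7,interpolation=cv2.INTER_CUBIC))
```

```text
(no output)
```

View pics/top0c.png

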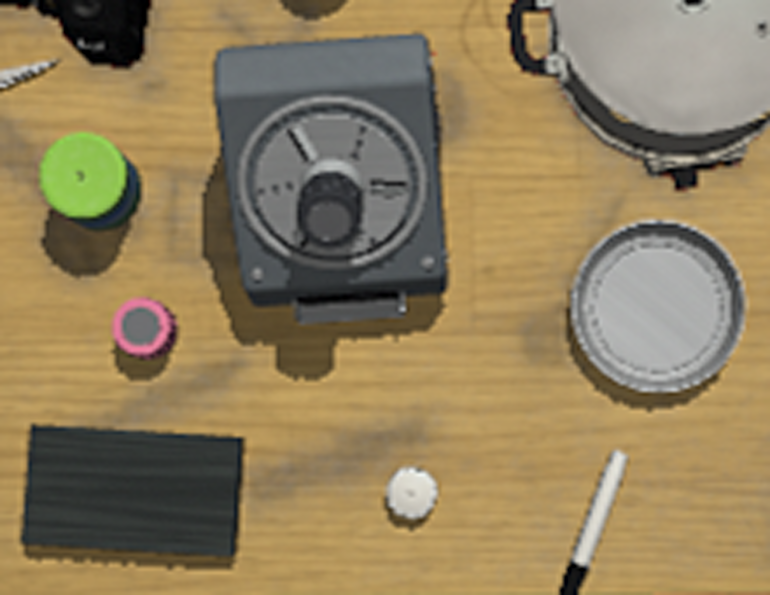

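View pics/side0c.png

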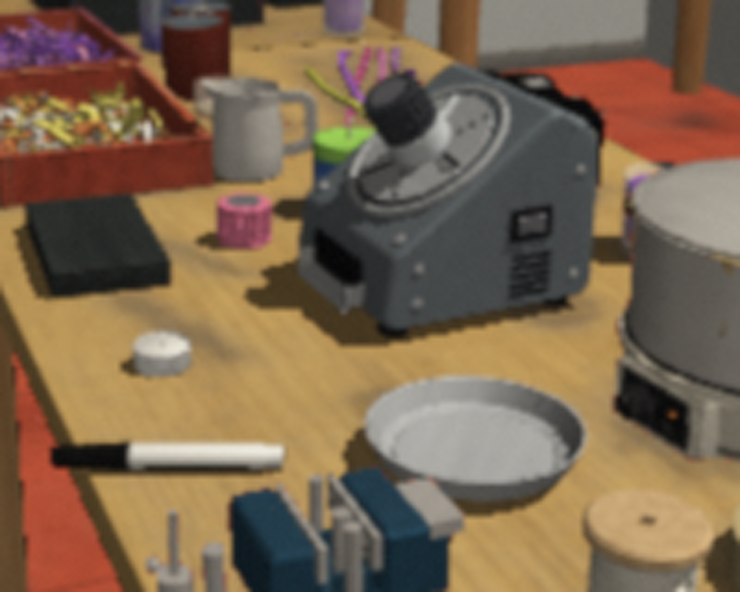

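Run:
```python
import cv2
t=cv2.imread("pics/top0.png"); s=cv2.imread("pics/side0.png")
def crop(im,x,y,w,h,f,n):
    c=cv2.resize(im[y:y+h,x:x+w],None,fx=f,fy=f,interpolation=cv2.INTER_CUBIC)
    for k in range(0,w,10):
        cv2.line(c,(k*f,0),(k*f,6 if k%50 else 14),(0,255,255),1); cv2.putText(c,str(x+k),(k*f,22),0,.35,(0,255,255),1)
    for k in range(0,h,10):
        cv2.line(c,(0,k*f),(6,k*f),(0,255,255),1); cv2.putText(c,str(y+k),(8,k*f+4),0,.35,(0,255,255),1)
    cv2.imwrite(n,c)
crop(t,225,105,80,90,7-1,"pics/t1.png")
crop(s,305,160,90,90,6,"pics/s1.png")
```

```text
(no output)
```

View pics/t1.png

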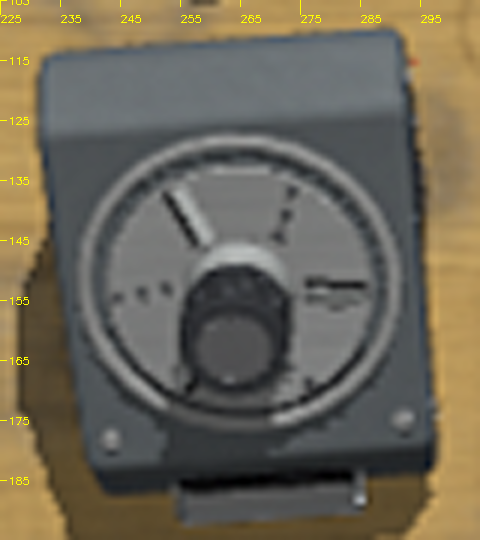

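View pics/s1.png

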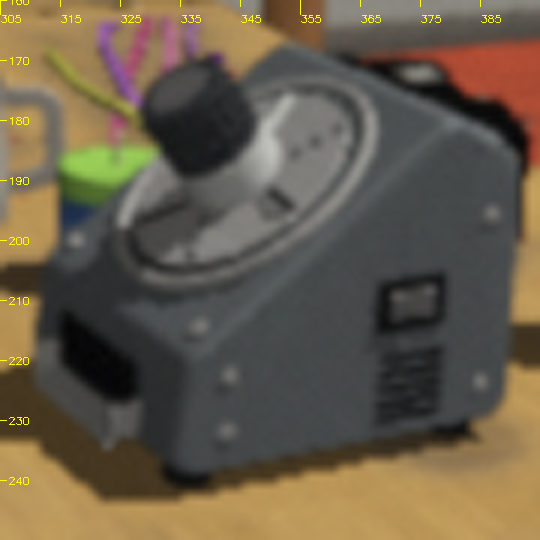

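```bash
cat > h.py <<'E'
import numpy as np, cv2
from scipy.spatial.transform import Rotation as Ro
from scipy.optimize import least_squares
from station import arm, snapshot, camera_info, ticket
def proj(X,ci):
    c=np.atleast_2d(X)@np.asarray(ci['R']).T+ci['t']
    return np.c_[ci['fx']*c[:,0]/c[:,2]+ci['cx'],ci['fy']*c[:,1]/c[:,2]+ci['cy']]
def wcam(p,q):
    ci=camera_info('wrist'); T=np.asarray(ci['T_tool_cam']); W=np.eye(4); W[:3,:3]=Ro.from_quat(q).as_matrix(); W[:3,3]=p
    M=np.linalg.inv(W@T); return dict(fx=ci['fx'],fy=ci['fy'],cx=ci['cx'],cy=ci['cy'],R=M[:3,:3],t=M[:3,3])
def tri(obs):  # [(ci,u,v)]
    f=lambda X:np.concatenate([proj(X,c)[0]-[u,v] for c,u,v in obs])
    r=least_squares(f,[.6,.05,.1]); return r.x,r.fun
def onplane(ci,u,v,z):
    R=np.asarray(ci['R']); C=-R.T@ci['t']; d=R.T@np.array([(u-ci['cx'])/ci['fx'],(v-ci['cy'])/ci['fy'],1]); return C+d*(z-C[2])/d[2]
def crop(im,x,y,w,h,f,n):
    c=cv2.resize(im[y:y+h,x:x+w],None,fx=f,fy=f,interpolation=cv2.INTER_CUBIC)
    for k in range(0,w,10):
        cv2.line(c,(k*f,0),(k*f,8),(0,255,255),1); cv2.putText(c,str(x+k),(k*f,20),0,.35,(0,255,255),1)
    for k in range(0,h,10):
        cv2.line(c,(0,k*f),(8,k*f),(0,255,255),1); cv2.putText(c,str(y+k),(10,k*f+4),0,.35,(0,255,255),1)
    cv2.imwrite(n,c)
def shaftR(yaw,tilt=np.radians(35)):  # chipper x to back; z leans to front (-x)
    return (Ro.from_euler('z',yaw)*Ro.from_euler('y',-tilt)).as_matrix()
E
python3 - <<'E'
from h import *
T,S=camera_info('top'),camera_info('side')
th=np.linspace(0,2*np.pi,120)
def ext(P): return np.array([P[:,0].min(),P[:,0].max(),P[:,1].min(),P[:,1].max()])
def res(p):
    o=p[:3];R=shaftR(p[3])
    C=o+(np.c_[67*np.cos(th),67*np.sin(th),0*th+6]/1e3)@R.T
    nt=o+R@[0,0,.061]
    return np.concatenate([ext(proj(C,T))-[238,292.2,127.2,177],ext(proj(C,S))-[324.3,367.8,172.7,207.8],proj(nt,T)[0]-[264.3,163],proj(nt,S)[0]-[335.5,176.7]])
r=least_squares(res,[.6,.07,.11,0]);print(r.x,r.fun.round(1))
# dish: rim extents
print('tri nut',tri([(T,264.3,163),(S,335.5,176.7)]))
t=cv2.imread("pics/top0.png"); s=cv2.imread("pics/side0.png")
crop(t,320,155,80,70,8,"pics/t2.png"); crop(t,165,210,85,65,8,"pics/t3.png")
crop(s,320,240,80,60,8,"pics/s2.png"); crop(s,230,195,55,45,12,"pics/s3.png")
E
```

```text
[0.64862743 0.23166056 0.1083077  0.0761306 ] [-0.  -0.   0.3 -0.  -0.3 -0.   0.7  0.5  0.1 -0.5  0.1 -1.2]
tri nut (array([0.61332382, 0.2294554 , 0.15492541]), array([ 0.04984682, -0.12425763, -0.14696939,  0.0136805 ]))
```

View pics/t2.png

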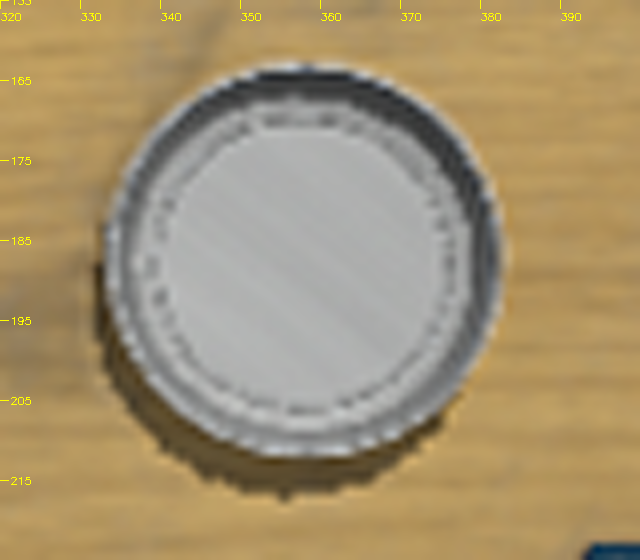

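View pics/t3.png

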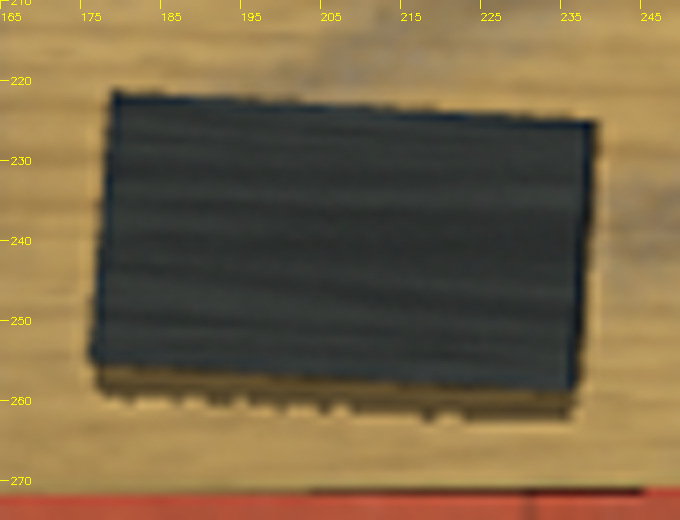

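View pics/s2.png

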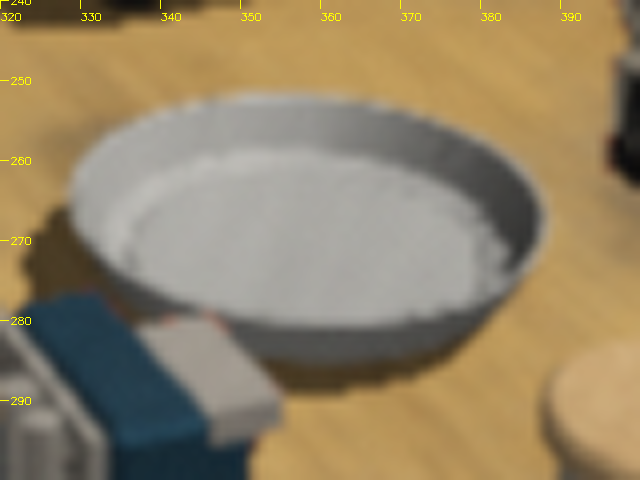

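View pics/s3.png

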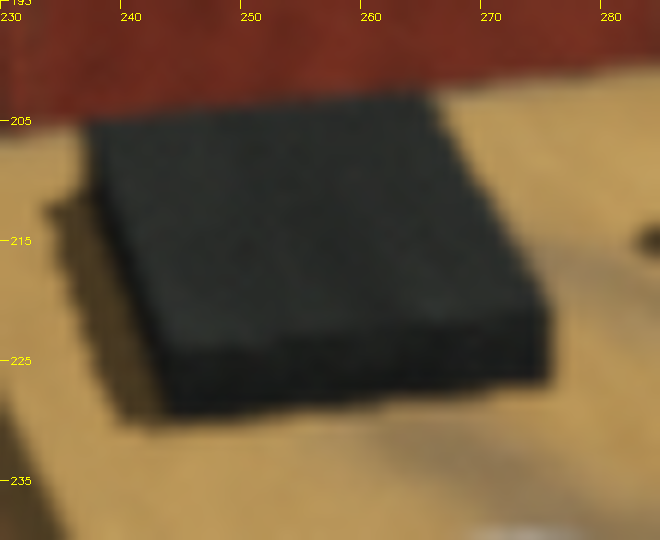

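Run:
```python
from h import *
T,S=camera_info('top'),camera_info('side')
th=np.linspace(0,2*np.pi,120)
def ext(P): return np.array([P[:,0].min(),P[:,0].max(),P[:,1].min(),P[:,1].max()])
def res(p):
    C=p+np.c_[.066*np.cos(th),.066*np.sin(th),0*th]
    return np.concatenate([ext(proj(C,T))-[333.2,383,163,212.2],ext(proj(C,S))[:3]-[328.8,388,251.5]])
r=least_squares(res,[.6,.0,.02]);print('dish rim',r.x,r.fun.round(1))
tp=[(179,221.5),(239.3,225),(176.3,255.5),(236.8,258.8)]; sp=[(237,205),(243.5,224),(266,202.5),(275.5,220.5)]
# top TL = far x, high y ; side near-left? match by hand below
print([onplane(T,*p,.022).round(3) for p in tp]); print([onplane(S,*p,.022).round(3) for p in sp])
# candle, tealight etc
for n,p,z in [('candle',(194,150),.084),('spool',(430,187),.068),('tea',(288,241),.024),('pink',(211,193),.034)]: print(n,onplane(T,*p,z).round(3))
o=np.array([.6486,.2317,.1083]);R=shaftR(.076)
q0=arm.read_joint_positions();print(q0)
for d in (.104,.20):
  pos=o+R@[0,0,d]
  for roll in range(0,360,30):
    x=-R[:,2]; y=R[:,1]; M=np.c_[x,y,np.cross(x,y)]@Ro.from_euler('x',roll,degrees=True).as_matrix()
    j=arm.ik(pos,Ro.from_matrix(M).as_quat()); print(d,roll,None if j is None else np.round(j,2))
```

```text
dish rim [ 0.56715468 -0.00501658  0.02087934] [-0.2  0.1 -0.3  0.2 -0.7  0.7  0.1]
[array([0.482, 0.467, 0.022]), array([0.471, 0.308, 0.022]), array([0.393, 0.473, 0.022]), array([0.383, 0.314, 0.022])]
[array([0.393, 0.467, 0.022]), array([0.381, 0.311, 0.022]), array([0.482, 0.46 , 0.022]), array([0.469, 0.305, 0.022])]
candle [0.66  0.415 0.084]
spool [ 0.561 -0.184  0.068]
tea [0.428 0.18  0.024]
pink [0.555 0.381 0.034]
[-1.17649414  0.61570355 -0.01259984  1.42454541  0.0080782   1.10342425
 -0.0403988 ]
0.104 0 [-0.23  0.64 -0.39  1.99  1.69  0.46 -0.4 ]
0.104 30 [-0.23  0.64 -0.39  1.99  1.69  0.46 -0.92]
0.104 60 [-0.23  0.64 -0.39  1.99  1.69  0.46 -1.44]
0.104 90 [ 0.18  0.91 -1.15  1.98  1.75  1.03 -1.81]
0.104 120 [ 0.18  0.91 -1.15  1.98  1.75  1.03 -2.33]
0.104 150 [-0.73  0.64  0.36  2.01  2.68  0.05  2.14]
0.104 180 [-0.6   0.62  0.16  2.    1.85  0.14  2.48]
0.104 210 [-0.33  0.62 -0.24  2.    1.7   0.37  2.18]
0.104 240 [-0.46  0.61 -0.04  2.    1.73  0.26  1.59]
0.104 270 [-0.56  0.61  0.11  2.    1.8   0.17  0.97]
0.104 300 [-0.7   0.63  0.32  2.01  2.31  0.06 -0.1 ]
0.104 330 [-0.23  0.64 -0.39  1.99  1.69  0.46  0.13]
0.2 0 [-0.8   0.44  0.37  2.07  0.75  0.13  0.42]
0.2 30 [-0.84  0.45  0.43  2.07  0.56  0.11  0.08]
0.2 60 [-0.87  0.46  0.48  2.07  0.36  0.1  -0.25]
0.2 90 [-0.9   0.46  0.52  2.07  0.15  0.09 -0.57]
0.2 120 [-0.93  0.47  0.55  2.07 -0.07  0.09 -0.87]
0.2 150 [-0.95  0.48  0.6   2.07 -0.32  0.1  -1.15]
0.2 180 [-1.    0.49  0.66  2.07 -0.65  0.11 -1.35]
0.2 210 [-0.3   0.44 -0.33  2.05  1.35  0.42  2.49]
0.2 240 [-0.4   0.43 -0.18  2.06  1.3   0.35  2.01]
0.2 270 [-0.52  0.42 -0.02  2.06  1.23  0.28  1.54]
0.2 300 [-0.64  0.42  0.14  2.06  1.11  0.22  1.12]
0.2 330 [-0.73  0.43  0.28  2.07  0.95  0.16  0.75]
```

Run:
```python
from h import *
o=np.array([.6486,.2317,.1083]);R=shaftR(.076)
x=-R[:,2]; y=R[:,1]; B=np.c_[x,y,np.cross(x,y)]
j=np.array(arm.ik(o+R@[0,0,.2],Ro.from_matrix(B@Ro.from_euler('x',210,degrees=True).as_matrix()).as_quat()))
print(j); j[6]=0
arm.move_j(j)
p,q=arm.read_tool_pos(),arm.read_eef_rot(); im=snapshot('wrist'); cv2.imwrite('pics/w1.png',im)
np.savez('w1.npz',p=p,q=q)
print(arm.read_time(),p,q,arm.read_ft_force(),arm.read_wrist_torque())
ci=wcam(p,q)
th=np.linspace(0,2*np.pi,60)
for r,h in [(67,6),(22,61),(22,27),(23,27)]:
    C=o+(np.c_[r*np.cos(th),r*np.sin(th),0*th+h]/1e3)@R.T
    for u,v in proj(C,ci).astype(int): cv2.circle(im,(int(u),int(v)),1,(0,255,0),-1)
cv2.imwrite('pics/w1o.png',im); cv2.imwrite('pics/side1.png',snapshot('side'))
```

```text
[-0.29569552  0.43964583 -0.33322157  2.05416619  1.35127699  0.41986217
  2.49497433]
1.9333 [0.53427224 0.22410498 0.27242453] [-0.07185233  0.45815971  0.06280756  0.88373194] [-0.41245843  0.50842129 -0.62109547] [-0.04516444  0.57176733 -0.0118807 ]
```

View pics/w1o.png

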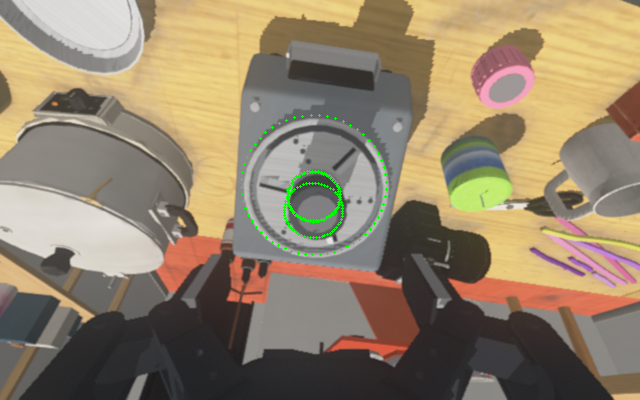

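View pics/side1.png

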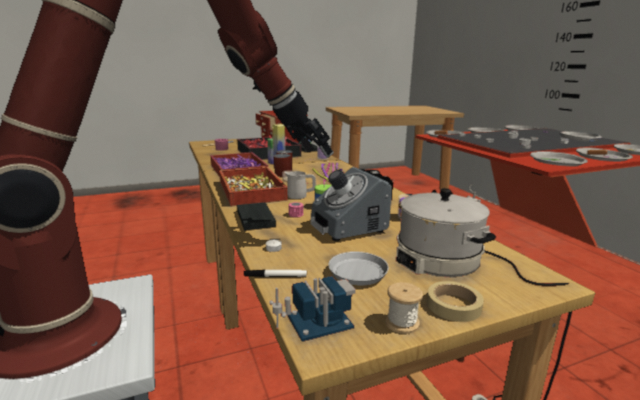

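Run:
```python
from h import *
crop(cv2.imread('pics/w1.png'),230,105,170,165,4-0,'pics/w1c.png')
```

```text
(no output)
```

View pics/w1c.png

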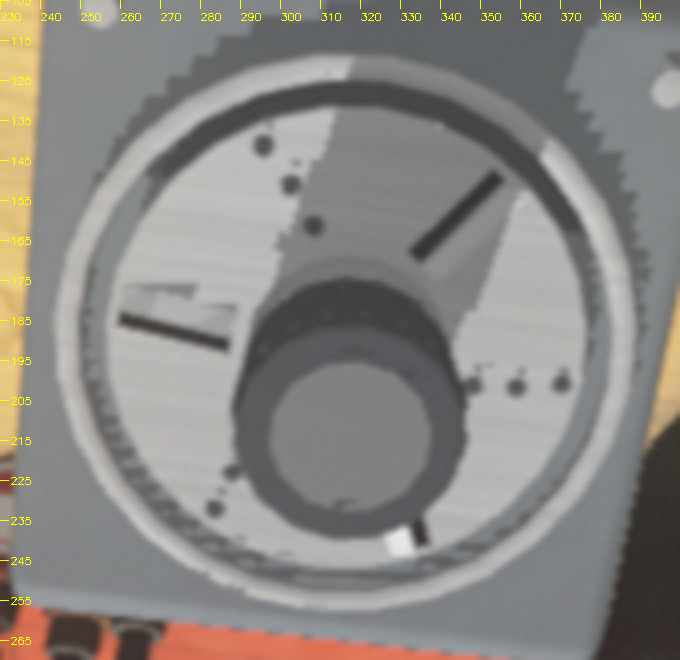

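Run:
```python
from h import *
T,S=camera_info('top'),camera_info('side'); d=np.load('w1.npz'); W=wcam(d['p'],d['q'])
th=np.linspace(0,2*np.pi,180)
def ext(P): return np.array([P[:,0].min(),P[:,0].max(),P[:,1].min(),P[:,1].max()])
def mk(wts,wz):
  def res(p):
    o=p[:3];R=shaftR(p[3])
    C=o+(np.c_[67*np.cos(th),67*np.sin(th),0*th+6]/1e3)@R.T
    nt=o+R@[0,0,.061]
    return np.concatenate([wts[0]*(ext(proj(C,T))-[238,292.2,127.2,177]),wts[1]*(ext(proj(C,S))-[324.3,367.8,172.7,207.8]),wts[0]*(proj(nt,T)[0]-[264.3,163]),wts[1]*(proj(nt,S)[0]-[335.5,176.7]),
     wts[2]*(ext(proj(C,W))-[243.5,389.3,118.3,257.8]),wts[2]*(proj(nt,W)[0]-[317.8,214]),[wz*(p[2]-.112)*1000]])
  return res
for w,wz in [((1,1,1),0),((0,0,1),0),((1,1,1),1),((1,1,0),1),((0,0,1),1)]:
    r=least_squares(mk(w,wz),[.6,.2,.11,0]);print(w,wz,r.x.round(4),r.fun.round(1))
```

```text
(1, 1, 1) 0 [0.6494 0.2341 0.1099 0.0594] [-1.1 -1.  -0.1 -0.4 -0.4 -0.2 -0.  -0.4 -1.2 -0.9 -0.1 -2.1  0.1 -0.6
 -0.6 -1.  -0.7  0.2 -0. ]
(0, 0, 1) 0 [0.6489 0.2344 0.1106 0.0553] [-0.  -0.   0.  -0.  -0.  -0.  -0.  -0.  -0.  -0.  -0.  -0.   0.2 -0.1
 -0.4 -0.5 -0.1  0.7 -0. ]
(1, 1, 1) 1 [0.6487 0.2339 0.1107 0.0597] [-1.1 -1.   0.1 -0.2 -0.6 -0.4 -0.3 -0.7 -1.2 -0.7 -0.3 -2.3 -0.3 -0.4
 -0.6 -0.5 -0.8  0.6 -1.3]
(1, 1, 0) 1 [0.648  0.2309 0.1111 0.0795] [ 0.1  0.3  0.3  0.1 -0.4 -0.  -0.2 -0.3  0.4 -0.5  0.1 -2.1 -0.  -0.
 -0.  -0.  -0.  -0.  -0.9]
(0, 0, 1) 1 [0.648  0.2342 0.1114 0.0553] [-0.  -0.   0.   0.  -0.  -0.  -0.  -0.  -0.  -0.  -0.  -0.  -0.2  0.2
 -0.6 -0.1 -0.1  1.  -0.6]
```

```bash
cat >> h.py <<'E'
O=np.array([.6482,.2338,.1112]); RS=shaftR(.059)
def align(q,x):
    M=Ro.from_quat(q); a=M.as_matrix()[:,0]; c=np.cross(a,x); s=np.linalg.norm(c)
    if s<1e-9: return M.as_quat()
    return (Ro.from_rotvec(c/s*np.arctan2(s,a@x))*M).as_quat()
E
python3 - <<'E'
from h import *
q=align(arm.read_eef_rot(),-RS[:,2]); arm.line_to(O+RS@[0,0,.15],velocity=.1,ori=q)
p,q=arm.read_tool_pos(),arm.read_eef_rot(); im=snapshot('wrist'); cv2.imwrite('pics/w2.png',im)
np.savez('w2.npz',p=p,q=q)
print(arm.read_time(),(np.array(p)-O)@RS,arm.read_joint_positions(),arm.read_ft_force(),arm.read_wrist_torque())
ci=wcam(p,q)
th=np.linspace(0,2*np.pi,90)
for r,h in [(67,6),(22,61),(22,27)]:
    C=O+(np.c_[r*np.cos(th),r*np.sin(th),0*th+h]/1e3)@RS.T
    for u,v in proj(C,ci).astype(int): cv2.circle(im,(int(u),int(v)),0,(0,255,0),-1)
cv2.imwrite('pics/w2o.png',im); crop(im,230,110,180,170,4,'pics/w2c.png')
E
```

```text
2.6583 [-1.12104314e-04  3.48853232e-04  1.50121462e-01] [-0.32202258  0.53269553 -0.2879027   2.02156689  1.50322043  0.40837533
 -0.13845934] [-0.49043389 -1.07009016  0.23139036] [-0.10558267  0.65580741  0.01554641]
```

View pics/w2o.png

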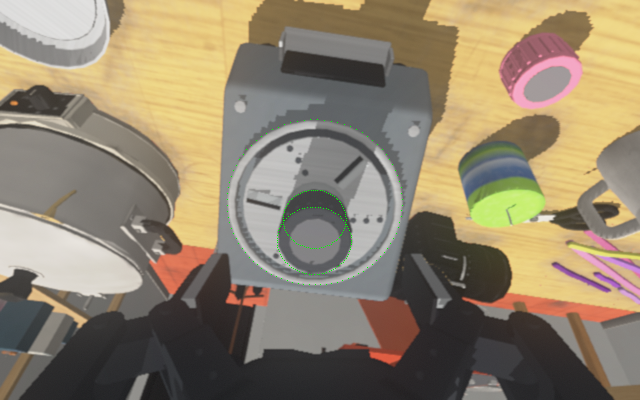

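View pics/w2c.png

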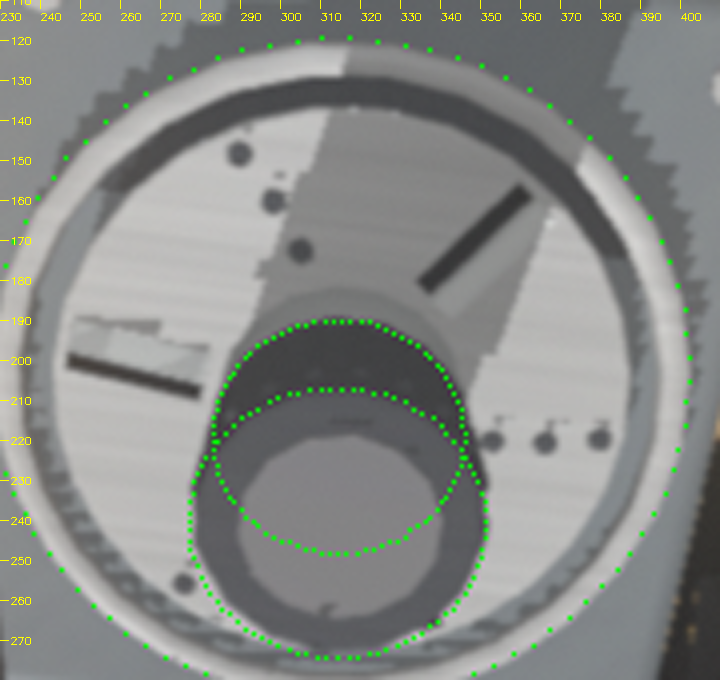

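Run:
```python
from h import *
arm.line_to(O+RS@[0,0,.102],velocity=.06)
z=RS[:,2]
def st(n): print(n,round(arm.read_time(),2),'F',(np.array(arm.read_ft_force())@RS).round(2),'M',(np.array(arm.read_wrist_torque())@RS).round(3),'op',round(arm.read_opening(),3),'j7',round(arm.read_joint_positions()[6],3))
st('pre'); arm.move_gripper(0.0,effort=20); st('grip')
p,q=arm.read_tool_pos(),arm.read_eef_rot();print((np.array(p)-O)@RS)
cv2.imwrite('pics/w3.png',snapshot('wrist'))
```

```text
pre 3.61 F [-0.13 -0.29  0.06] M [-0.012  0.602 -0.032] op 1.004 j7 -0.275
grip 4.07 F [ 0.26 -0.65  5.03] M [-0.164  0.588  0.062] op 0.512 j7 -0.275
[ 1.55557324e-04 -3.35398853e-05  1.02396303e-01]
```

View pics/w3.png

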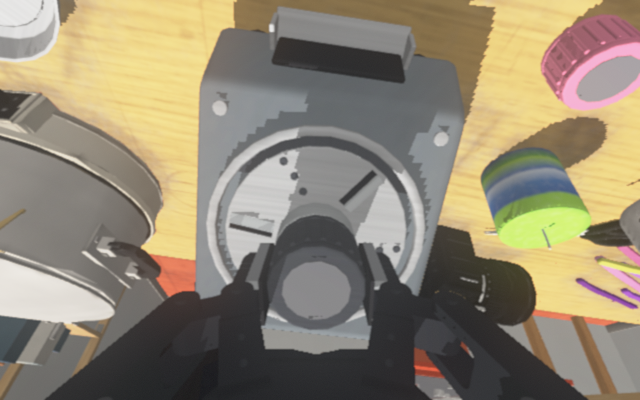

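```bash
cat >> h.py <<'E'
def mz(): return float(np.array(arm.read_wrist_torque())@RS[:,2])
def turn(deg,step=3,lim=.3,base=0.0,v=True):
    j=np.array(arm.read_joint_positions()); tot=0; log=[]; s=np.sign(deg)
    while tot<abs(deg)-1e-6:
        d=min(step,abs(deg)-tot); j[6]+=s*np.radians(d); arm.move_j(j); tot+=d
        m=mz()-base; log.append((round(s*tot,1),round(m,2)))
        if abs(m)>lim: break
    if v: print(log, 'F',(np.array(arm.read_ft_force())@RS).round(1),'t',round(arm.read_time(),2),'op',round(arm.read_opening(),3))
    return s*tot,m
E
python3 - <<'E'
from h import *
b=mz(); print(b)
print(turn(24,3,.3,b))
E
```

```text
0.002698701926797655
[(np.int64(3), 0.04), (np.int64(6), -0.07), (np.int64(9), -0.15), (np.int64(12), -0.27), (np.int64(15), -0.36)] F [-0.4 -1.5  2.9] t 5.37 op 0.509
(np.int64(15), -0.3649201272628315)
```

Run:
```python
from h import *
print(turn(-45,3,.3,0.0))
```

```text
[(np.int64(-3), -0.2), (np.int64(-6), -0.14), (np.int64(-9), -0.05), (np.int64(-12), -0.0), (np.int64(-15), 0.04), (np.int64(-18), -0.02), (np.int64(-21), -0.05), (np.int64(-24), -0.01), (np.int64(-27), -0.04), (np.int64(-30), -0.01), (np.int64(-33), -0.05), (np.int64(-36), -0.04), (np.int64(-39), -0.04), (np.int64(-42), -0.04), (np.int64(-45), -0.03)] F [1.3 0.5 1.8] t 9.12 op 0.508
(np.int64(-45), -0.031617350909704835)
```

Run:
```python
from h import *
a,m=turn(-70,14,.25,-.03)
if abs(m+.0)<.25:
    j7=arm.read_joint_positions()[6]; a,m=turn(-np.degrees(j7+2.75),4,.2,-.03)
print(a,m,arm.read_joint_positions()[6])
```

```text
[(np.int64(-14), -0.02), (np.int64(-28), -0.01), (np.int64(-42), 0.07), (np.int64(-56), 0.05), (np.int64(-70), 0.03)] F [-1.  -0.4  2.7] t 10.82 op 0.511
[(np.float64(-4.0), -0.04), (np.float64(-8.0), 0.0), (np.float64(-12.0), 0.01), (np.float64(-16.0), 0.01), (np.float64(-20.0), 0.09), (np.float64(-24.0), 0.06), (np.float64(-28.0), 0.15), (np.float64(-32.0), 0.38)] F [-0.5 -3.   5.5] t 12.82 op 0.504
-32.0 0.379661568493324 -2.569595211394559
```

Run:
```python
from h import *
turn(20,5,.5,0)
arm.move_gripper(0.0,effort=35)
z=RS[:,2]; p0=np.array(arm.read_tool_pos())
for d in (.004,.010,.030,.075):
    arm.line_to(p0+z*d,velocity=.03 if d<.02 else .08)
    f=np.array(arm.read_ft_force())@RS; print(d,f.round(1),round(arm.read_opening(),3),round(arm.read_time(),2))
    if abs(f[2])>10+5: print('stop'); break
cv2.imwrite('pics/w4.png',snapshot('wrist'));cv2.imwrite('pics/side4.png',snapshot('side'))
```

```text
[(np.int64(5), 0.13), (np.int64(10), 0.11), (np.int64(15), 0.04), (np.int64(20), 0.03)] F [-0.5 -0.5  3.3] t 13.82 op 0.509
0.004 [ 0.5 -0.  -0.4] 0.503 14.32
0.01 [-0.6 -0.5  0.1] 0.502 14.68
0.03 [-0.4 -0.4 -1.4] 0.501 15.07
0.075 [-0.1 -0.5 -1.3] 0.501 15.78
```

View pics/w4.png

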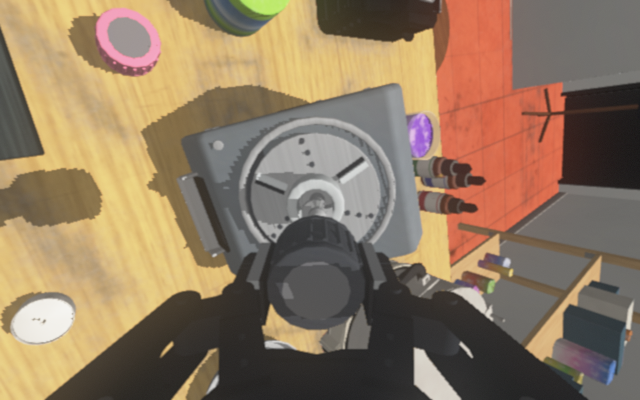

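View pics/side4.png

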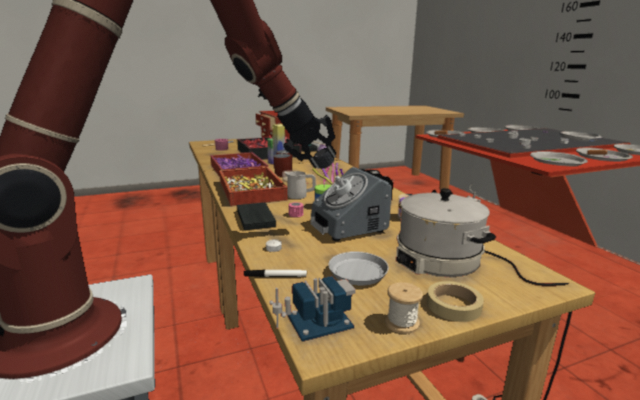

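Run:
```python
from h import *
print(np.round(arm.read_joint_positions(),2))
for yaw in (-60,-30,0,30,60,90,120,150,180,-150,-120,-90):
    M=Ro.from_euler('z',yaw,degrees=True).as_matrix()@np.array([[0,0,1],[0,1,0],[-1,0,0]])
    for z in (.24,.082):
        j=arm.ik([.567,-.005,z],Ro.from_matrix(M).as_quat()); print(yaw,z,None if j is None else np.round(j,2))
```

```text
[-0.32  0.48 -0.3   2.04  1.4   0.42 -2.  ]
-60 0.24 [ 0.54  0.74 -0.98  1.73  0.7   1.06 -0.16]
-60 0.082 [ 0.52  1.01 -0.97  1.84  1.07  0.92 -0.45]
-30 0.24 [ 0.62  0.85 -1.19  1.73  0.85  1.18  0.23]
-30 0.082 [ 0.56  1.07 -1.08  1.84  1.14  1.01  0.02]
0 0.24 [ 0.65  0.92 -1.32  1.73  0.93  1.27  0.68]
0 0.082 [ 0.59  1.12 -1.15  1.84  1.19  1.08  0.52]
30 0.24 [ 0.61  0.82 -1.15  1.73  0.82  1.16  1.3 ]
30 0.082 [ 0.59  1.12 -1.15  1.84  1.19  1.08  1.04]
60 0.24 [ 0.61  0.82 -1.15  1.73  0.82  1.16  1.83]
60 0.082 [-0.56  1.01  0.94  1.88 -1.09  0.88 -2.71]
90 0.24 [-0.38  0.61  0.56  1.76 -0.4   0.89 -2.78]
90 0.082 [-0.26  0.82  0.37  1.87 -0.53  0.55 -2.68]
120 0.24 [ 0.08  0.56 -0.16  1.75  0.12  0.84 -2.76]
120 0.082 [-0.02  0.79 -0.01  1.86  0.02  0.49 -2.67]
150 0.24 [ 0.11  0.56 -0.22  1.74  0.15  0.85 -2.27]
150 0.082 [ 0.18  0.81 -0.34  1.85  0.48  0.56 -2.57]
180 0.24 [ 0.17  0.57 -0.31  1.74  0.22  0.86 -1.81]
180 0.082 [ 0.2   0.82 -0.38  1.85  0.52  0.57 -2.08]
-150 0.24 [ 0.25  0.59 -0.44  1.74  0.31  0.88 -1.37]
-150 0.082 [ 0.22  0.82 -0.4   1.85  0.55  0.58 -1.58]
-120 0.24 [ 0.35  0.62 -0.6   1.74  0.43  0.92 -0.96]
-120 0.082 [ 0.26  0.84 -0.48  1.85  0.64  0.61 -1.14]
-90 0.24 [ 0.44  0.67 -0.77  1.73  0.55  0.97 -0.54]
-90 0.082 [ 0.46  0.95 -0.84  1.84  0.97  0.82 -0.9 ]
```

Run:
```python
from h import *
M=Ro.from_euler('z',180,degrees=True).as_matrix()@np.array([[0,0,1],[0,1,0],[-1,0,0]])
j=np.array(arm.ik([.567,-.005,.24],Ro.from_matrix(M).as_quat())); j[6]+=np.pi
arm.move_j(j)
p,q=arm.read_tool_pos(),arm.read_eef_rot(); print(p,q,arm.read_time())
cv2.imwrite('pics/w5.png',snapshot('wrist')); cv2.imwrite('pics/t5.png',snapshot('top'))
```

```text
[ 0.56696372 -0.00474429  0.23997973] [-1.15866366e-04  7.07124201e-01  1.39922500e-04  7.07089337e-01] 18.6833
```

View pics/w5.png

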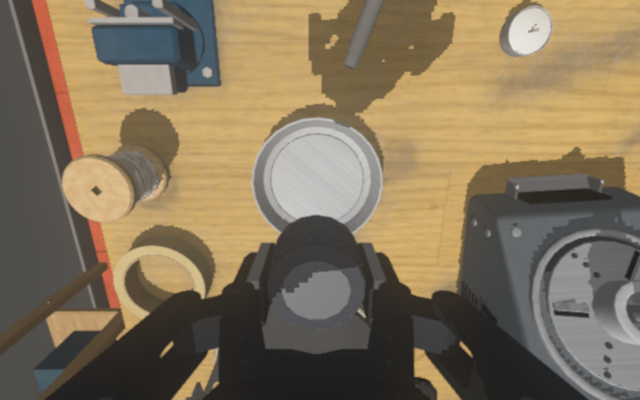

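View pics/t5.png

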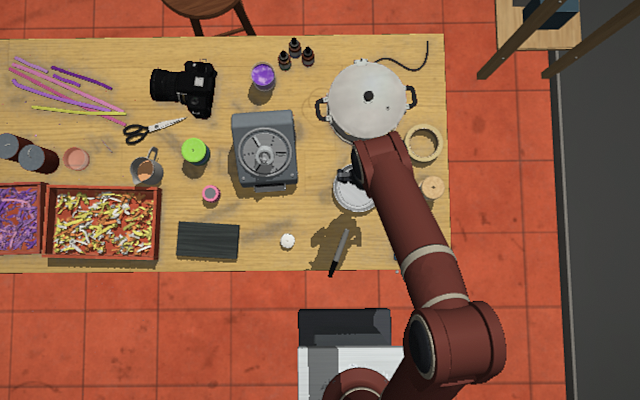

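Run:
```python
from h import *
W=wcam(arm.read_tool_pos(),arm.read_eef_rot())
print(proj([.567,-.005,.022],W), onplane(W,318,179,.022))
arm.line_to([.567,-.005,.10],velocity=.15)
f0=np.array(arm.read_ft_force())
for z in (.090,.086,.083,.081):
    arm.line_to([.567,-.005,z],velocity=.05); f=np.array(arm.read_ft_force()); print(z,f.round(1))
    if f[2]-f0[2]>3: break
arm.move_gripper(.72); print(arm.read_opening())
arm.line_to([.567,-.005,.15],velocity=.15)
arm.line_to([.55,-.005,.25],velocity=.25)
cv2.imwrite('pics/w6.png',snapshot('wrist')); print(arm.read_time())
```

```text
[[315.51808277 184.52524296]] [ 0.56128799 -0.00252484  0.022     ]
0.09 [-0.5  0.1 -1.2]
0.086 [ 0.6  0.3 -1.8]
0.083 [ 0.2  0.5 -0.1]
0.081 [ 0.1  0.9 -0.9]
0.7193071333360462
22.5
```

View pics/w6.png

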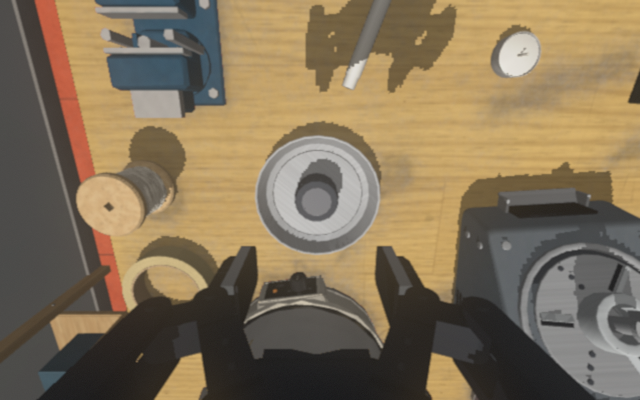

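Run:
```python
from h import *
arm.move_j([-0.2957,.43965,-.3332,2.0542,1.3513,.41986,0])
q=align(arm.read_eef_rot(),-RS[:,2]); arm.line_to(O+RS@[0,0,.14],velocity=.15,ori=q)
arm.move_gripper(.64)
p,q=arm.read_tool_pos(),arm.read_eef_rot(); im=snapshot('wrist'); cv2.imwrite('pics/w7.png',im)
print(arm.read_time(),arm.read_opening(),(np.array(p)-O)@RS)
ci=wcam(p,q)
th=np.linspace(0,2*np.pi,90)
for r,h in [(67,6),(23,27),(14.5,27),(2,52)]:
    C=O+(np.c_[r*np.cos(th),r*np.sin(th),0*th+h]/1e3)@RS.T
    for u,v in proj(C,ci).astype(int): cv2.circle(im,(int(u),int(v)),0,(0,255,0),-1)
crop(im,220,110,190,180,4,'pics/w7c.png')
```

```text
24.5333 0.6418198209643127 [4.75921400e-04 4.19513948e-06 1.40846217e-01]
```

View pics/w7c.png

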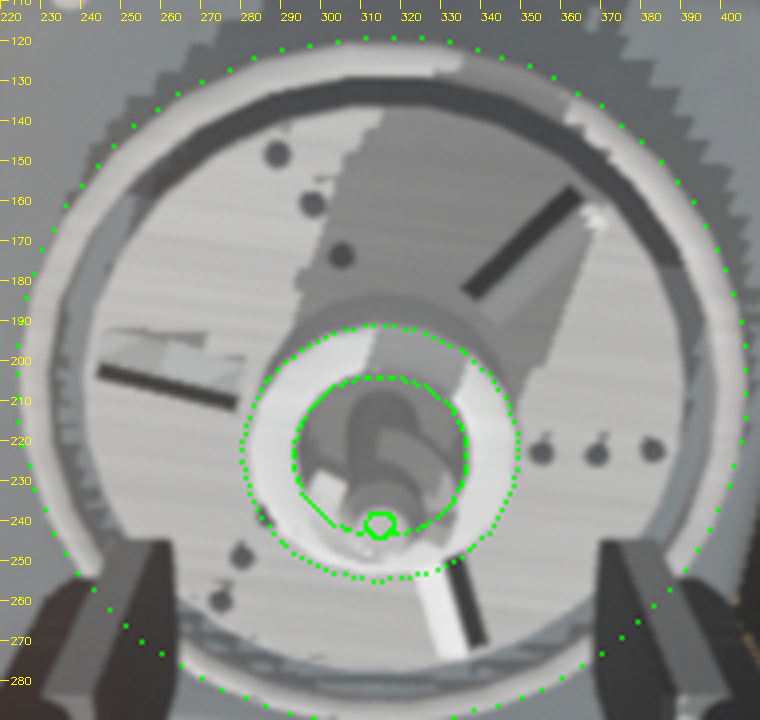

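Run:
```python
from h import *
def st(n): print(n,round(arm.read_time(),2),'F',(np.array(arm.read_ft_force())@RS).round(2),'op',round(arm.read_opening(),3),((np.array(arm.read_tool_pos())-O)@RS*1000).round(1))
st('a')
for d in (.09,.083,.078):
    arm.line_to(O+RS@[0,0,d],velocity=.06); st(d)
    if arm.read_ft_force()@RS[:,2]>8: break
cv2.imwrite('pics/w8.png',snapshot('wrist'))
```

```text
a 24.53 F [ 0.44  0.22 -0.39] op 0.642 [4.000e-01 1.000e-01 1.408e+02]
0.09 25.52 F [0.2  0.09 0.34] op 0.644 [ 0.1  0.2 90.2]
0.083 25.78 F [ 0.44 -0.45  1.03] op 0.64 [-0.  -0.2 82.9]
0.078 26.03 F [0.93 0.46 0.69] op 0.641 [-0.1 -0.2 77.7]
```

View pics/w8.png

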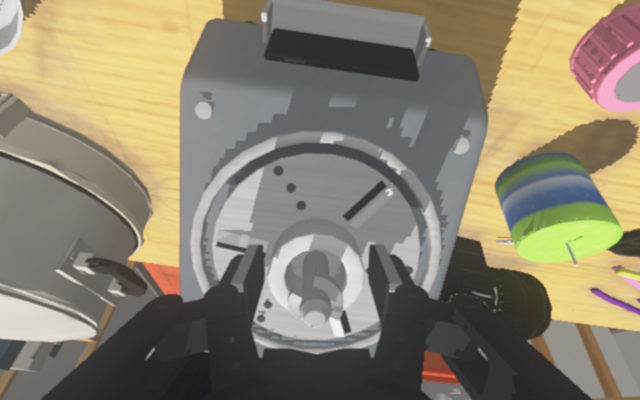

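Run:
```python
from h import *
def st(n): print(n,round(arm.read_time(),2),'F',(np.array(arm.read_ft_force())@RS).round(2),'op',round(arm.read_opening(),3),((np.array(arm.read_tool_pos())-O)@RS*1000).round(1))
arm.move_gripper(0.0,effort=80); st('grip')
p0=np.array(arm.read_tool_pos())
for d in (.004,.02,.06):
    arm.line_to(p0+RS[:,2]*d,velocity=.04 if d<.01 else .08); st(d)
    if abs(arm.read_ft_force()@RS[:,2])>20: print('STOP');break
cv2.imwrite('pics/w9.png',snapshot('wrist'));cv2.imwrite('pics/side9.png',snapshot('side'))
print(np.round(arm.read_joint_positions(),2))
for yaw in (-90,-60,-30,0,30,60,90,120,150,180):
    M=Ro.from_euler('z',yaw,degrees=True).as_matrix()@np.array([[0,0,1],[0,1,0],[-1,0,0]])
    for z in (.22,.097):
        j=arm.ik([.432,.389,z],Ro.from_matrix(M).as_quat()); print(yaw,z,None if j is None else np.round(j,2))
```

```text
grip 26.34 F [-1.12 -0.97  6.69] op 0.51 [-0.  -0.1 78.7]
0.004 26.61 F [ 0.24  0.12 -0.95] op 0.511 [ 0.  -0.  82.8]
0.02 26.96 F [-0.81 -0.05 -1.29] op 0.514 [-0.1  0.1 98.8]
0.06 27.61 F [-0.71  0.19 -0.39] op 0.507 [ -0.   -0.4 138.5]
[-0.33  0.56 -0.27  2.01  1.54  0.4  -0.18]
-90 0.22 [-0.64  0.61 -0.21  1.72  0.16  0.83 -0.92]
-90 0.097 [-0.61  0.79 -0.26  1.81  0.34  0.59 -1.08]
-60 0.22 [-0.58  0.62 -0.3   1.72  0.24  0.84 -0.47]
-60 0.097 [-0.58  0.8  -0.31  1.81  0.4   0.6  -0.61]
-30 0.22 [-0.51  0.63 -0.41  1.72  0.32  0.86 -0.02]
-30 0.097 [-0.54  0.81 -0.38  1.81  0.48  0.62 -0.16]
0 0.22 [-0.44  0.65 -0.53  1.72  0.41  0.88  0.42]
0 0.097 [-0.5   0.82 -0.45  1.8   0.56  0.65  0.29]
30 0.22 [-0.37  0.69 -0.67  1.72  0.51  0.92  0.85]
30 0.097 [-0.45  0.84 -0.53  1.8   0.65  0.68  0.74]
60 0.22 [-0.29  0.73 -0.81  1.71  0.62  0.98  1.28]
60 0.097 [-0.35  0.89 -0.72  1.8   0.82  0.78  1.12]
90 0.22 [-0.22  0.79 -0.98  1.71  0.74  1.06  1.7 ]
90 0.097 [-0.31  0.92 -0.8   1.8   0.89  0.83  1.59]
120 0.22 [-0.17  0.84 -1.09  1.71  0.83  1.12  2.15]
120 0.097 [-0.22  1.   -0.97  1.8   1.03  0.95  2.  ]
150 0.22 [-0.13  0.91 -1.21  1.71  0.91  1.21  2.6 ]
150 0.097 [-1.1   0.85  0.56  1.82 -0.69  0.67 -2.23]
180 0.22 [-1.    0.63  0.37  1.74 -0.29  0.83 -2.07]
180 0.097 [-0.88  0.79  0.18  1.82 -0.24  0.56 -2.12]
```

View pics/w9.png

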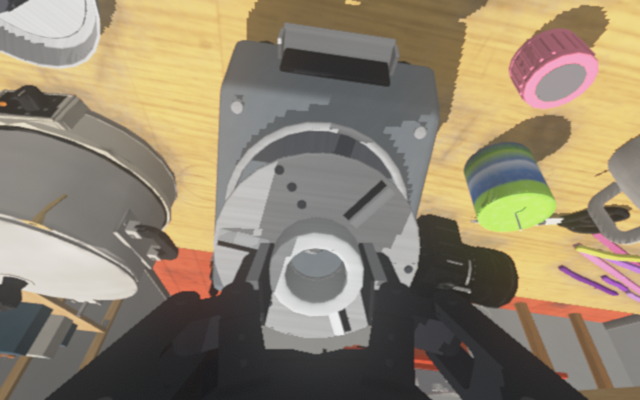

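View pics/side9.png

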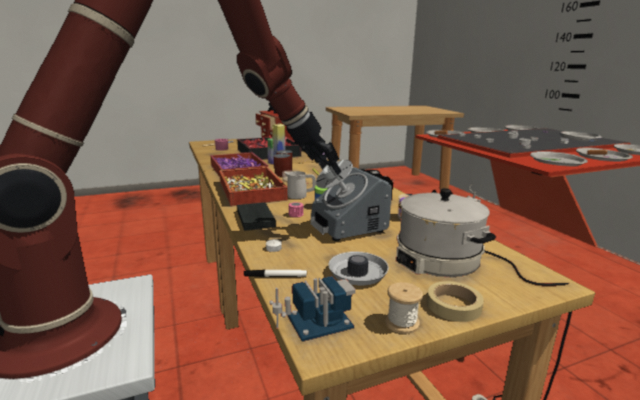

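Run:
```python
from h import *
arm.line_to(O+RS@[0,0,.2],velocity=.15)
M=np.array([[0,0,1],[0,1,0],[-1,0,0]])
arm.movep([.432,.389,.20],Ro.from_matrix(M).as_quat())
print(arm.read_time(),arm.read_tool_pos(),arm.read_opening(),arm.read_ft_force())
p,q=arm.read_tool_pos(),arm.read_eef_rot(); im=snapshot('wrist'); cv2.imwrite('pics/w10.png',im); cv2.imwrite('pics/side10.png',snapshot('side'))
W=wcam(p,q); print(proj([[.482,.467,.022],[.471,.308,.022],[.393,.473,.022],[.383,.314,.022]],W))
```

```text
29.1667 [0.43316092 0.38753603 0.19898397] 0.5099152201748888 [ 0.71693065 -0.42007412 -0.86390988]
[[402.62031105 247.32597864]
 [229.13251722 236.38870373]
 [419.36645545 150.7831447 ]
 [226.58147285 138.79162838]]
```

View pics/w10.png

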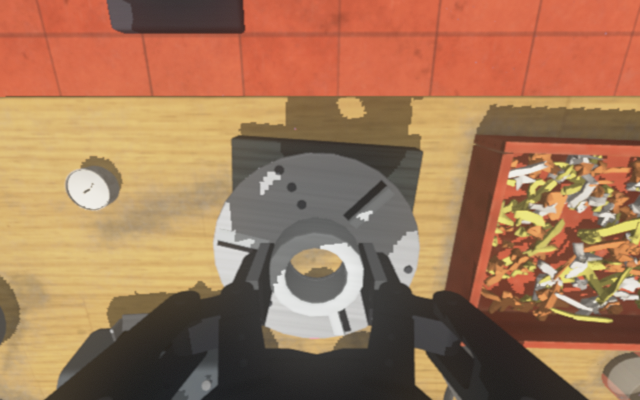

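View pics/side10.png

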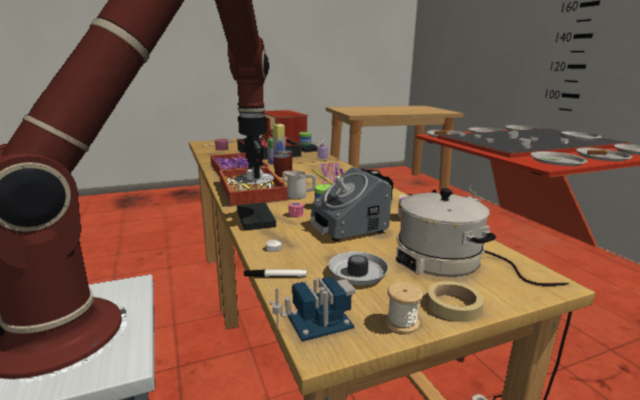

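Run:
```python
from h import *
X=[.432,.391]
arm.line_to(X+[.110],velocity=.12)
arm.pause(.2); f0=np.mean([arm.read_ft_force()[2] for _ in range(5)]); print(f0)
z=.104
while z>.089:
    arm.line_to(X+[z],velocity=.03); f=arm.read_ft_force()[2]-f0; print(z,round(f,1),round(arm.read_tool_pos()[2],4))
    if f>4: break
    z-=.0015
cv2.imwrite('pics/w11.png',snapshot('wrist')); cv2.imwrite('pics/side11.png',snapshot('side'))
print(arm.read_time())
crop(snapshot('side'),215,150,90,90,6,'pics/side11c.png')
```

```text
-0.31922996535403425
0.104 -1.3 0.1037
0.1025 -0.3 0.1024
0.10099999999999999 -0.3 0.1009
0.09949999999999999 -1.0 0.0994
0.09799999999999999 -1.3 0.0979
0.09649999999999999 -1.3 0.0964
0.09499999999999999 4.9 0.096
32.3167
```

View pics/side11c.png

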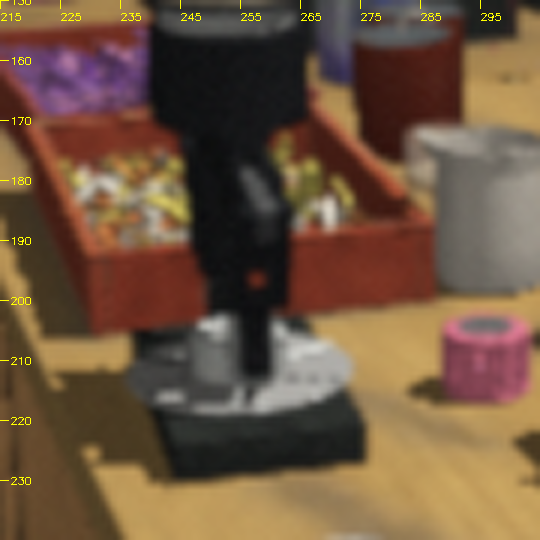

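View pics/w11.png

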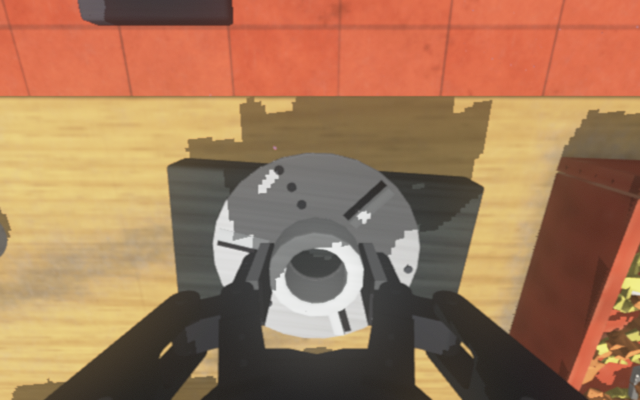

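Run:
```python
from h import *
arm.line_to([.432,.391,.096],velocity=.02); print(arm.read_ft_force())
arm.move_gripper(.68); arm.pause(.2)
arm.line_to([.432,.391,.15],velocity=.08)
arm.line_to([.432,.391,.24],velocity=.2)
p,q=arm.read_tool_pos(),arm.read_eef_rot(); im=snapshot('wrist'); cv2.imwrite('pics/w12.png',im); s=snapshot('side'); crop(s,215,150,190,145,4,'pics/side12.png'); crop(snapshot('top'),165,130,225,145,3,'pics/top12.png')
print(arm.read_time(),arm.read_opening())
W=wcam(p,q)
print(proj([.432,.389,.022],W))
```

```text
[ 0.7706188  -0.28640725  1.59472551]
34.6833 0.6825248145702854
[[314.89001287 185.31553667]]
```

View pics/w12.png

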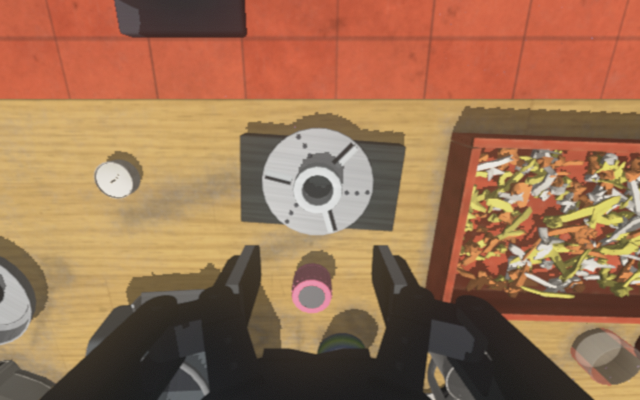

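View pics/side12.png

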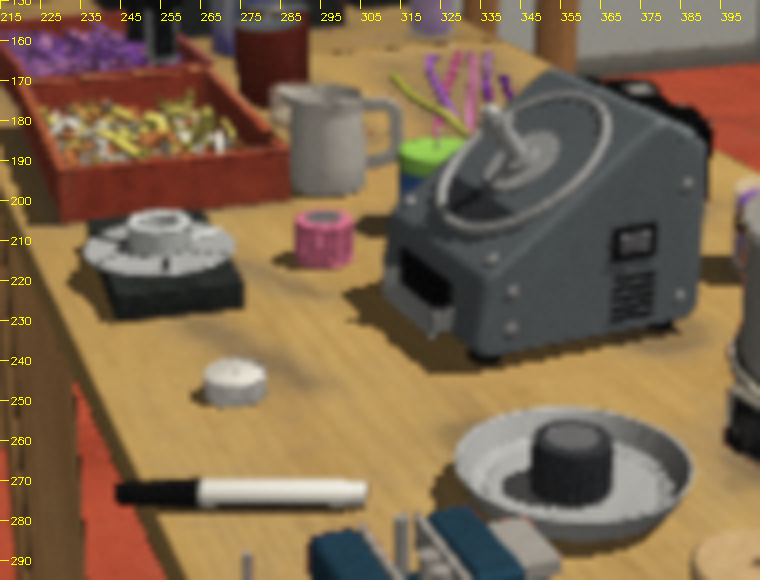

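View pics/top12.png

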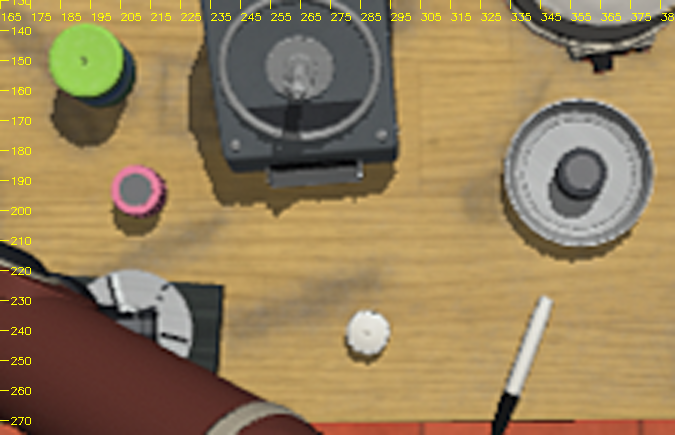

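Run:
```python
from h import *
print(ticket.finish_job(),arm.read_time())
```

```text
the job is handed in; nothing more can be done
the job is handed in; nothing more can be done
```

The cutter disc is off the chipper and lying on the wooden board, boss upward, and the nut is in the parts dish. I handed the job in at about 35 s of the 58 s allowed; no verdict is reported.

- **Which nut:** two things had the nut's shape, the dark ribbed one on the shaft (top view, about 264,160) and a pink ribbed one on the bench (about 211,193). I took the dark one, and the pink one was not touched.
- **Nut:** I felt for the thread with a 20 N grip.
  - Counter-clockwise met the firm stop at about 0.36 N m, so the thread is left-hand.
  - Clockwise it ran free to the second stop, about 0.38 N m after roughly 125 degrees.
  - I backed off 20 degrees, lifted the nut straight off, and set it upright near the middle of the dish. The disc stayed on its seat meanwhile.
- **Disc:** I gripped it by the boss at 80 N and drew it off along the shaft. I then lowered it level onto the board in 1.5 mm steps, to a contact of about 5 N, before letting go.
- **Last pictures:** the disc is flat, boss up, about 5 mm from the board's middle, and the nut stands upright near the dish's centre. The candle, pink nut and tealight look unmoved. The spool was only partly in the final crops; an earlier picture, just after the nut was put down, showed it in place.
- **Disagreements:** the cameras differed by about 4 mm on where the board is. For the dish, the wrist camera put it about 6 mm from where the top and side views did. Both are well inside the tolerances.

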